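# Mark a carton on the treadle press

## Task

Mark the smaller-footprint, taller carton on the treadle press: take it from the rubber mat, stand it upright on the press bed with two neighbouring sides against the two fences of the corner, and let go of it. Press the rubber-topped pedal all the way down to its stop, so that the stamp arm comes down on the carton, hold it there for a moment and let it spring back up. Then stand the marked carton upright in the shallow metal tray and let go, leaving the other carton where it lies.

Things in the scene. Friction and masses are not known exactly. Their poses are not given: they have to be found in the camera images.
- carton: the carton to mark: printed box, 42 mm (its x) x 60 mm (its y) x 58 mm high; origin at the centre of its underside, z up. Stands on the rubber mat beside a flatter carton. Grasp it across its 42 mm (closing along its x), fingertips 20 mm or more above its underside, clear of fences and tray rim.
- other_carton: bystander on the same mat: flatter, longer carton, 85 mm (its x) x 60 mm x 42 mm high, origin at the centre of its underside; it must stay where it is
- press: treadle press fixed to the counter; origin in the counter's plane, x to the rear of the press, y to its left. Base plate x -90 to 135 mm, y -118 to 118 mm, 8 mm thick. Left (y = 65 mm) the bed, right (y = -70 mm) the pedal. The stamp arm, pivot at x 105, y 65, z 105 mm, stands up and leans rearward, to 220 mm high and no nearer than x = 80 mm; the pedal swings it down over the bed.
- nest (a point): point on the bed's top (14 mm above the counter) where the centre of the carton's underside belongs; axes as the press. Carton x is parallel to press y, either way round. Rear fence face 30 mm off at +x, outer (left) fence face 21 mm off at +y; fences 6 mm thick, 14 mm above the bed; the other two sides are open.
- press_pad: round rubber stamp pad, 26 mm across, sprung on the end of the stamp arm; origin at the centre of its face. With the pedal at its stop it presses lightly (1 to 2 N) on the top of a carton in the corner.
- pedal_angle (a joint): pedal angle, rad: 0 = up (sprung), 0.45 = down on its stop (level). Its hinge lies along the press's y at x = 66, y = -70 mm, 34 mm above the counter; the pedal, 66 mm wide, reaches 126 mm from it toward the robot. About 5 N start it moving, about 14 N hold it down.
- pedal: steel pedal plate, 126 x 66 x 8 mm, with a ribbed black rubber tread 100 x 64 mm on top; origin on its hinge axis, x along the pedal toward the hinge, z square to the plate
- pedal_tread (a point): point on the top of the pedal's rubber tread, on its middle line 95 mm from the hinge: about 82 mm above the counter with the pedal up and 41 mm with the pedal at its stop. Press here from above with the closed fingertips.
- tray: shallow open aluminium tray, fixed, 200 mm (its x) x 160 mm (its y), walls 18 mm high and 4 mm thick, floor 4 mm thick; origin at the centre of its underside
- mat: black rubber mat, fixed, 240 mm (its x) x 170 mm x 3 mm thick, on which both cartons stand; origin at the centre of its underside. Mat and tray lie on either side of the press; which is left and which is right varies.
Things that resemble listed ones, but are neither listed nor needed, are in the scene too. What is shaped like the carton but red or turquoise is not meant.

How it is judged:
By the outcome, as a careful person would: the job done as asked, in the order asked, and still so for the second after the job is handed in, with the robot touching nothing.
It also fails if it takes over 72 s, if anything falls off the work surface, if the arm or the gripper's body presses on something with over 40 N, if the wrist force passes 120 N, or if a joint passes its speed limit or range.

## Robot

A 6-joint arm with a two-finger parallel gripper is mounted at the origin on a cart in front of the work surface, level with it; the furniture and walls round the work are solid. World frame = base frame: x ahead of the robot, y to its left, z up, the work surface at z = 0. Lengths are in mm, angles in rad, forces in N, time in s.
With the tool pointing down it reaches from about 325 to 900 mm from the base axis. Payload 3.5 kg.
Tool frame: the origin (TCP) lies between the finger pads; the fingertips stand bot.finger_overhang ahead of it and the grasp point (between the pads) lies 3 mm ahead of it (bot.finger_overhang is the distance from the TCP to the fingertips, in mm); z points along the fingers, y is the line along which they close (so a half turn about z gives the same grasp; the last joint's range is limited). The gripper opens to 85 mm and grips with 20 to 120 N. Pads are 22 mm wide; open, the fingers measure 114 mm over their backs; the gripper's body (76 mm by 85 mm) begins 54 mm behind the grasp point. The pads swing forward as they close: fully open they stand 13 mm farther back than shut.
Start: joints at [-1.374, 0.276, -0.026, 1.268, 0, 1.467], TCP at [184.569, -597.123, 253.313] pointing down, gripper open.
Joint ranges: [-3.12, 3.12], [-0.85, 1.88], [-1.08, 1.24], [-1.95, 2.15], [-1.57, 1.53], [-3.14, 3.14]. Speed limits (rad/s): [2.57, 2.57, 3.14, 3.14, 3.14, 3.14].

## Interface

Orientations are given as a rotation vector (axis times angle).
In Python, from plant import bot gives the robot as it stands.
- The arm moves only by the shell command python3 -m handwheel 'ROWS' [FORCE]. ROWS is JSON, a list of rows, each a list of 3 entries, a list of its own where there are three numbers: the turn, a rotation vector about the tool's x, y, z in rad, then the shift along the tool's x, y, z in m, then the closure, from -1 (fully open) to 1 (shut). A call has 1 to 8 rows; each row is the pose to reach, as a shift and turn from the pose commanded when the call began, along the tool's axes at that moment; what a row does not reach only later rows make up. A row lasts 1/12 s, in which the tool goes at most 41.7 mm and 7.16 degrees, less where a joint would pass 70% of its speed; a pose out of reach is approached as far as the arm can. A call with a gripper value outside its range is refused whole. The fingers move at their own pace and stop on an object; FORCE is the grip in N (left out, the last holds). Time passes only in rows, so rows that repeat a pose let the fingers close. It gives the time, the measured TCP pose, the force, the opening and the grip force at its end, in the units of the state.
- bot.state(): the state, without advancing time (a new reading comes with each control period).
- bot.grab_frame(name): name is "scene" or "top"; returns the picture (480x640x3 uint8, red, green, blue); there is no depth.
- bot.camera_params(name): a dict with "K" (3x3 intrinsics, pixels), "rvec" (rotation vector, rad) and "tvec" (3), from world to camera coordinates, as OpenCV has them. Camera axes: x right, y down, z forward; pixel columns grow to the right and rows downward; lengths in mm; the calibration is good to about 2 mm. A picture is of the moment at which its call begins. camera_params takes no time and is no camera call.
- bot.hand_in(): hands the job in; it is judged then, once.
The state is a dict: "time": time; "qpos": joint angles; "joint_velocities": joint speeds; "joint_efforts": joint torques, N m; "position": TCP position; "orientation": TCP orientation; "ft_force": force on the tool from outside, world axes, zero at the start; "ft_torque": the same for the moment, N m; "opening": finger opening in mm; "finger_force": force on a finger pad.
Only numpy, scipy, OpenCV 4.12 (cv2) and the standard library are available. Lean on these libraries where they do the work, as an engineer would, in place of code of your own. Each camera call takes 0.05 s, during which the arm holds its last target. There are 200 camera calls.

## Working session

There is one attempt and no reset: what is moved stays moved. The work goes in short steps, Python scripts to look and compute and a shell command to move; the robot and the scene stay as the last step left them, time stands still between calls to the robot, and variables do not carry over. Pictures are saved under pics/ and viewed, at most 10 in all, crops included, and the job is handed in when it is done.

```bash
mkdir -p pics; ls; python3 - <<'E'
from plant import bot
import cv2
for n in("scene","top"):
    cv2.imwrite(f"pics/{n}0.png",bot.grab_frame(n)[:,:,::-1]); p=bot.camera_params(n); print(n,p)
print(bot.state(),bot.finger_overhang)
E
```

```text
pics
scene {'K': array([[443.86304518,   0.        , 313.9121103 ],
       [  0.        , 443.86304518, 235.73918613],
       [  0.        ,   0.        ,   1.        ]]), 'rvec': array([ 1.02533868, -2.04820024,  1.35359556]), 'tvec': array([323.67419387, 279.50777764, 819.95719818])}
top {'K': array([[552.32099847,   0.        , 317.58939517],
       [  0.        , 552.32099847, 248.03067435],
       [  0.        ,   0.        ,   1.        ]]), 'rvec': array([ 2.16256525, -2.16945259,  0.14263217]), 'tvec': array([  28.54449914,  508.95988695, 1698.18847164])}
{'time': 0.1, 'qpos': array([-1.37439256e+00,  2.77084190e-01, -2.77195090e-02,  1.26798564e+00,
       -1.04045061e-05,  1.46738766e+00]), 'joint_velocities': array([ 0.00154987, -0.00205429,  0.00246041,  0.00014605, -0.00187373,
        0.0010583 ]), 'joint_efforts': array([ 1.04078779e-03, -4.46709931e+01,  2.96127766e+01,  8.49429838e-03,
        9.81631928e-06, -1.19765403e-06]), 'position': array([ 184.44457163, -596.49111477,  252.26594922]), 'orientation': array([-3.10439191e+00, -4.68885195e-01,  1.61736435e-04]), 'ft_force': array([ 0.29138684, -0.52825314, -0.43297932]), 'ft_torque': array([-0.05015783,  0.00101293, -0.03930636]), 'finger_force': 0.0, 'opening': 85.6074448187632} 22.0
```

View pics/scene0.png

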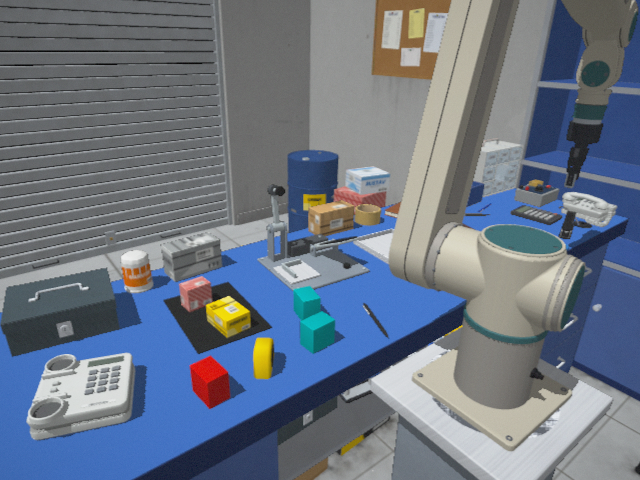

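View pics/top0.png

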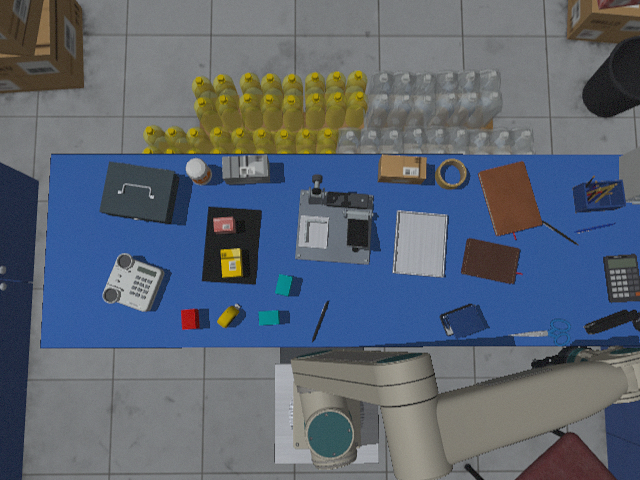

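The pictures show the mat at top (232,245), with a pink box at (223,225) and a yellow box at (232,263). The press is at (335,225), with its bed at (313,232) and pedal at (357,233). The tray is at (420,243).

Possible confusions, by top pixel:
- pink box on the mat (223,225)
- yellow box on the mat (232,263)
- red block (190,319)
- turquoise blocks (284,285) and (268,318)
- tan box (402,168)

The pink box looks like about 42x60 in footprint and the yellow like 60x85, so I choose pink. A close crop will check this.

```bash
python3 - <<'E'
import cv2,numpy as np
t=cv2.imread("pics/top0.png");s=cv2.imread("pics/scene0.png")
a=cv2.resize(t[198:290,195:275],None,fx=5,fy=5,interpolation=2)
b=cv2.resize(s[265:350,160:275],None,fx=3.4,fy=3.4,interpolation=2)
o=np.zeros((460,800,3),np.uint8);o[:a.shape[0],:400]=a;o[:b.shape[0],405:405+b.shape[1]]=b[:,:395]
cv2.imwrite("pics/crop1.png",o)
c=cv2.resize(t[170:290,285:455],None,fx=4.7,fy=4.7,interpolation=2);cv2.imwrite("pics/crop2.png",c)
E
```

```text
(no output)
```

View pics/crop1.png

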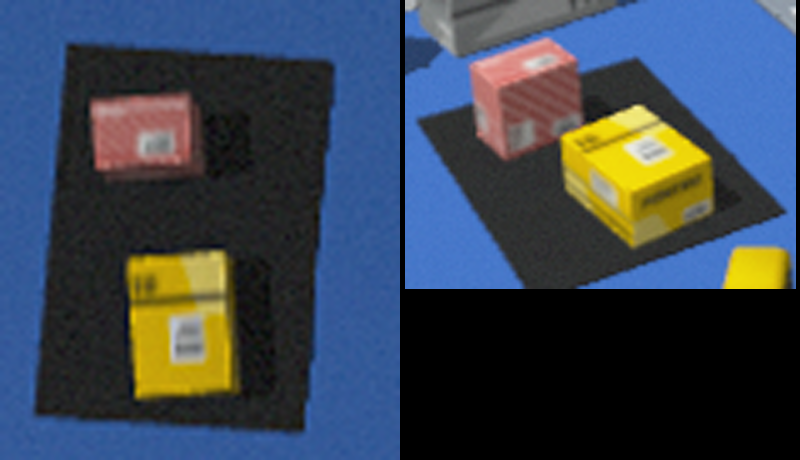

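View pics/crop2.png

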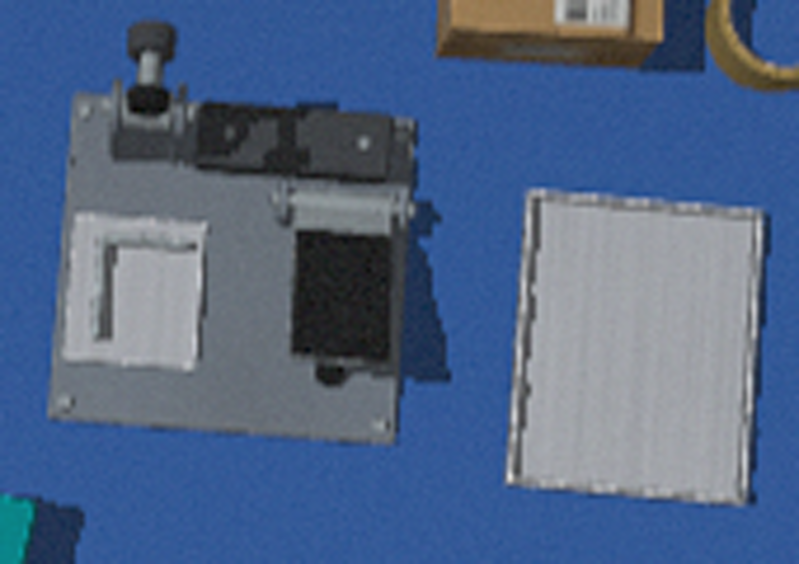

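The crops confirm that pink is the small-footprint, taller carton. Its top corners in the enlarged top view are about (91,98), (190,93), (195,167) and (97,174). Yellow is flat and long, so it is the bystander. The press plate and tray corners are also clear, so I'll fit the poses.

```bash
cat > h.py <<'E'
import numpy as np,cv2
from plant import bot
from scipy.optimize import least_squares
from scipy.spatial.transform import Rotation as R
def proj(n,P):
    c=bot.camera_params(n)
    return cv2.projectPoints(np.array(P,float).reshape(-1,1,3),c['rvec'],c['tvec'],c['K'],None)[0].reshape(-1,2)
def place(p,L):
    c,s=np.cos(p[2]),np.sin(p[2]);L=np.array(L,float)
    return np.c_[p[0]+c*L[:,0]-s*L[:,1],p[1]+s*L[:,0]+c*L[:,1],L[:,2]]
def fit(obs,p0):   # obs: list of (cam, local pts, px)
    f=lambda p:np.concatenate([(proj(n,place(p,L))-px).ravel() for n,L,px in obs])
    r=least_squares(f,p0);return r.x,r.fun.reshape(-1,2)
def uncrop(px,s,o): return (np.array(px,float)+.5)/s-.5+np.array(o)
def ray(n,uv,z):
    c=bot.camera_params(n);M=cv2.Rodrigues(c['rvec'])[0]
    d=M.T@np.linalg.inv(c['K'])@[*uv,1];C=-M.T@c['tvec'];return C+d*(z-C[2])/d[2]
def goal(xyz,ax):
    """tool-down pose, closing axis along world angle ax: print turn & shift in tool axes"""
    s=bot.state();r0=R.from_rotvec(s['orientation'])
    best=None
    for a in(ax,ax+np.pi):
        y=np.array([np.cos(a),np.sin(a),0]);z=np.array([0,0,-1.]);x=np.cross(y,z)
        t=(r0.inv()*R.from_matrix(np.c_[x,y,z])).as_rotvec()
        if best is None or np.linalg.norm(t)<np.linalg.norm(best):best=t
    print('turn',best.round(4),'shift m',(r0.inv().apply(np.array(xyz)-s['position'])/1000).round(4))
E
python3 - <<'E'
from h import *
def box(a,b,z):return [[a,b,z],[a,-b,z],[-a,-b,z],[-a,b,z]] # RL,RR,FR,FL
o=(195,198);t=lambda q:uncrop(q,5,o);c2=lambda q:uncrop(q,4.7,(285,170))
sc=lambda q:uncrop(np.array(q)-[405,0],3.4,(160,265))
print('rough',ray('top',(223,225),61),ray('top',(335,225),8),ray('top',(420,243),18))
# carton: 60 mm along world y -> yaw~0 keeps x(42) along world x
p,r=fit([('top',box(21,30,61),t([[91,98],[190,93],[195,167],[97,174]]))],[*ray('top',(223,225),61)[:2],0]);print('carton',p,r.round(1).tolist())
print(' scene pred vs obs',(proj('scene',place(p,box(21,30,61)))).round(1).tolist(),sc([[545,40],[580,75],[500,90],[470,68]]).round(1).tolist())
p,r=fit([('top',box(42.5,30,45),t([[128,257],[225,250],[233,391],[136,398]]))],[*ray('top',(232,263),45)[:2],0]);print('other',p,r.round(1).tolist())
L=[[135,118,8],[135,-118,8],[-90,-118,8],[-90,118,8]]
p,r=fit([('top',L,c2([[75,95],[413,118],[394,441],[48,416]]))],[*ray('top',(335,225),8)[:2],0]);print('press',p,r.round(1).tolist())
print(' tread pred',proj('top',place(p,[[66-100*np.cos(.45),-70,82]])))
print(' inner fence corner meas', ray('top',c2([[106,238]])[0],28))
print(' scene plate pred',proj('scene',place(p,L)).round(1).tolist())
p,r=fit([('top',box(80,100,18),c2([[528,190],[764,210],[747,503],[507,486]]))],[*ray('top',(420,243),18)[:2],0]);print('tray',p,r.round(1).tolist())
E
```

```text
rough [577.54369813 318.55095248  61.        ] [585.46528741 -29.13472425   8.        ] [ 525.72689121 -297.14488278   18.        ]
carton [5.80061337e+02 3.17813458e+02 6.96411403e-02] [[0.4, 1.0], [0.0, 0.6], [-0.2, -0.8], [-0.1, -0.8]]
 scene pred vs obs [[178.2, 283.0], [201.5, 275.1], [210.2, 281.7], [186.6, 290.0]] [[200.8, 276.4], [211.1, 286.7], [187.6, 291.1], [178.8, 284.6]]
other [4.63376732e+02 2.95481158e+02 7.02489566e-02] [[0.0, 0.4], [0.0, 0.4], [0.0, -0.4], [-0.1, -0.4]]
press [ 5.59023970e+02 -2.45520864e+01 -7.53067312e-02] [[-0.8, -0.8], [0.6, -0.3], [0.5, 0.6], [-0.4, 0.5]]
 tread pred [[357.0309427  239.14854687]]
 inner fence corner meas [597.56191198  59.42198435  28.        ]
 scene plate pred [[255.6, 257.8], [323.3, 240.4], [369.0, 268.8], [295.7, 291.9]]
tray [ 5.24516854e+02 -2.97252228e+02 -8.01366621e-02] [[-6.9, 6.0], [5.6, 6.6], [6.8, -5.6], [-5.5, -6.9]]
```

```bash
python3 - <<'E'
import cv2
s=cv2.imread("pics/scene0.png")
cv2.imwrite("pics/crop3.png",cv2.resize(s[180:320,160:390],None,fx=3.4,fy=3.4,interpolation=2))
E
```

```text
(no output)
```

View pics/crop3.png

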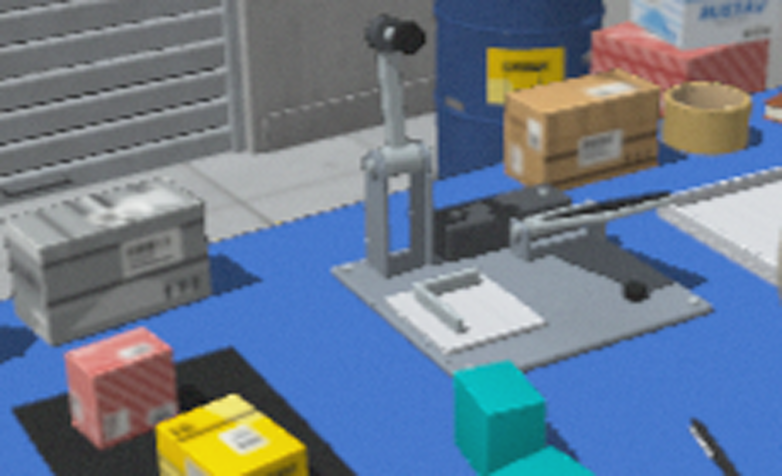

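The scene crop agrees with the fit: carton at crop pixel (120,385), fence corner (425,285), raised pedal (600,205). The tray's long side lies along world x. Working out the approach.

```bash
python3 -c "
from h import *
goal([581,318,260],0.07)"
```

```text
turn [-0.0015 -0.0015 -1.341 ] shift m [ 0.649  -0.7566 -0.0061]
```

```bash
python3 -m handwheel '[[[0,0,-0.11],[0.026,-0.03,-0.005],-1],[[0,0,-0.22],[0.053,-0.061,-0.01],-1],[[0,0,-0.33],[0.079,-0.092,-0.015],-1],[[0,0,-0.44],[0.105,-0.123,-0.02],-1],[[0,0,-0.55],[0.131,-0.153,-0.025],-1],[[0,0,-0.66],[0.157,-0.184,-0.03],-0.8],[[0,0,-0.77],[0.184,-0.214,-0.035],-0.7],[[0,0,-0.88],[0.21,-0.245,-0.04],-0.6]]' 40; python3 -c "
from h import *
goal([581,318,260],0.07);print(bot.state()['qpos'])"
```

```text
time: 0.77
position: [313.0, -299.0, 293.1]
orientation: [-2.606, -1.754, -0.0]
ft_force: [1.3, -0.8, 0.3]
opening: 68.7
finger_force: 0.0
turn [-1.000e-04 -5.000e-04 -4.562e-01] shift m [0.6725 0.0159 0.0334]
[-9.12270011e-01 -9.01211300e-02 -3.48219938e-01  1.31309855e+00
  2.45921271e-04  1.04475386e+00]
```

```bash
python3 -m handwheel '[[[0,0,-0.06],[0.041,0.001,0],-0.6],[[0,0,-0.12],[0.082,0.002,0],-0.6],[[0,0,-0.18],[0.123,0.003,0],-0.6],[[0,0,-0.24],[0.164,0.004,0],-0.6],[[0,0,-0.3],[0.205,0.005,0],-0.6],[[0,0,-0.36],[0.246,0.006,0],-0.6],[[0,0,-0.42],[0.287,0.007,0],-0.6],[[0,0,-0.456],[0.328,0.008,0],-0.6]]' >/dev/null;  python3 -m handwheel '[[[0,0,0],[0.041,-0.15,0],-0.6]]' | head -2;python3 -c "
from h import *
goal([581,318,160],0.07);print(bot.state()['qpos'])"
```

```text
time: 1.52
position: [411.9, 11.3, 290.4]
turn [-0.0003 -0.0029  0.0031] shift m [0.2931 0.1911 0.1312]
[-0.13148499 -0.12845916 -0.38752812  1.31256233  0.00275179  1.36618087]
```

```bash
python3 -m handwheel '[[[0,0,0],[0.16,0.105,0],-0.6],[[0,0,0],[0.16,0.105,0],-0.6],[[0,0,0],[0.16,0.105,0],-0.6],[[0,0,0],[0.16,0.105,0],-0.6],[[0,0,0],[0.293,0.191,0.05],-0.6],[[0,0,0],[0.293,0.191,0.05],-0.6],[[0,0,0],[0.293,0.191,0.05],-0.6],[[0,0,0],[0.293,0.191,0.05],-0.6]]' | head -2; python3 -m handwheel '[[[0,0,0],[0.02,0.014,0.02],-0.6]]' | head -2;python3 -c "
from h import *
goal([581,318,110],0.07)"
```

```text
time: 2.18
position: [565.3, 294.8, 248.2]
time: 2.27
position: [580.0, 317.7, 229.8]
turn [ 0.0038 -0.0022 -0.0029] shift m [0.     0.0005 0.1198]
```

```bash
python3 -m handwheel '[[[0,0,0],[0,0,0.041],-0.6],[[0,0,0],[0,0,0.082],-0.6],[[0.004,-0.002,-0.003],[0,0.0005,0.12],-0.6],[[0.004,-0.002,-0.003],[0,0.0005,0.12],-0.6]]'; python3 - <<'E'
from h import *
s=bot.grab_frame('scene')[:,:,::-1];t=bot.grab_frame('top')[:,:,::-1]
a=cv2.resize(s[220:350,150:280],(520,520),interpolation=2);b=cv2.resize(t[190:290,190:260],(280,400),interpolation=2)
o=np.zeros((520,800,3),np.uint8);o[:,:520]=a;o[:400,520:]=b;cv2.imwrite('pics/pre.png',o)
E
```

```text
time: 2.6
position: [571.5, 311.1, 99.6]
orientation: [-2.138, -2.29, 0.032]
ft_force: [-1.4, -1.8, -1.7]
opening: 68.1
finger_force: 0.0
```

View pics/pre.png

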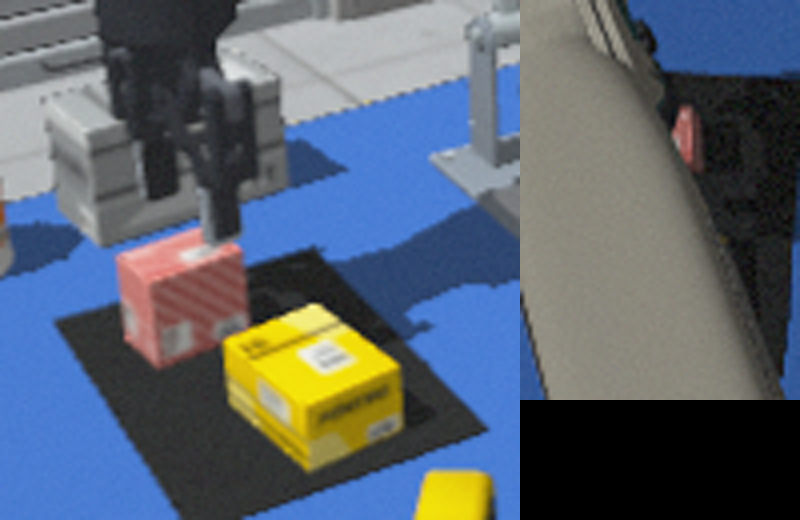

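The gripper is above the pink box (crop about (180,290)), with its fingers straddling it along world x. The arm was still moving when I read it, so I'll let it settle and correct.

```bash
python3 -m handwheel '[[[0,0,0],[0,0,0],-0.6],[[0,0,0],[0,0,0],-0.6],[[0,0,0],[0,0,0],-0.6]]' | head -3; python3 -c "
from h import *
goal([582,318,110],0.07);goal([582,318,47],0.07)"
```

```text
time: 2.95
position: [580.5, 314.5, 113.0]
orientation: [2.144, 2.295, 0.002]
turn [ 0.0017  0.     -0.0022] shift m [0.0034 0.0017 0.003 ]
turn [ 0.0017  0.     -0.0022] shift m [0.0034 0.0016 0.066 ]
```

```bash
python3 -m handwheel '[[[0.002,0,-0.002],[0.0035,0.0015,0.01],-0.6],[[0.002,0,-0.002],[0.0035,0.0015,0.025],-0.6],[[0.002,0,-0.002],[0.0035,0.0015,0.045],-0.6],[[0.002,0,-0.002],[0.0035,0.0015,0.058],-0.6],[[0.002,0,-0.002],[0.0035,0.0015,0.064],-0.6],[[0.002,0,-0.002],[0.0035,0.0015,0.066],-0.6],[[0.002,0,-0.002],[0.0035,0.0015,0.066],-0.6],[[0.002,0,-0.002],[0.0035,0.0015,0.066],-0.6]]'; python3 -m handwheel '[[[0,0,0],[0,0,0],1],[[0,0,0],[0,0,0],1],[[0,0,0],[0,0,0],1],[[0,0,0],[0,0,0],1],[[0,0,0],[0,0,0],1],[[0,0,0],[0,0,0],1],[[0,0,0],[0,0,0],1],[[0,0,0],[0,0,0],1]]' 40
```

```text
time: 3.62
position: [580.0, 317.5, 44.1]
orientation: [-2.141, -2.296, 0.007]
ft_force: [-0.1, -0.5, 0.6]
opening: 68.0
finger_force: 0.0
time: 4.28
position: [580.2, 317.6, 44.6]
orientation: [-2.141, -2.297, 0.006]
ft_force: [0.3, 0.2, 5.7]
opening: 41.5
finger_force: 41.2
```

```bash
python3 -m handwheel '[[[0,0,0],[0,0,-0.01],1],[[0,0,0],[0,0,-0.03],1],[[0,0,0],[0,0,-0.06],1],[[0,0,0],[0,0,-0.09],1],[[0,0,0],[0,0,-0.11],1],[[0,0,0],[0,0,-0.115],1],[[0,0,0],[0,0,-0.115],1],[[0,0,0],[0,0,-0.115],1]]' ; python3 -c "
from h import *
goal([554,31,160],1.495);print(bot.state()['qpos'])"
```

```text
time: 4.95
position: [579.1, 317.1, 157.3]
orientation: [-2.14, -2.295, 0.012]
ft_force: [0.5, -0.0, -0.9]
opening: 41.3
finger_force: 40.7
turn [-0.0083 -0.0034 -1.425 ] shift m [-0.2836 -0.0451 -0.0016]
[ 4.03048627e-01  4.02816013e-01 -5.87886586e-02  1.11740939e+00
  7.57408628e-05  1.90386356e+00]
```

```bash
python3 -m handwheel '[[[0,0,-0.05],[-0.01,-0.002,0],1],[[0,0,-0.15],[-0.03,-0.005,0],1],[[0,0,-0.27],[-0.055,-0.01,0],1],[[0,0,-0.39],[-0.085,-0.015,0],1],[[0,0,-0.51],[-0.115,-0.02,0],1],[[0,0,-0.63],[-0.145,-0.025,0],1],[[0,0,-0.73],[-0.17,-0.03,0],1],[[0,0,-0.8],[-0.19,-0.03,0],1]]' | head -2; python3 -c "
from h import *
goal([554,31,160],1.495)"
```

```text
time: 5.62
position: [559.9, 123.7, 155.8]
turn [-0.0082 -0.0106 -0.6214] shift m [-0.0549 -0.0749 -0.0038]
```

```bash
python3 -m handwheel '[[[-0.008,-0.01,-0.12],[-0.01,-0.013,-0.004],1],[[-0.008,-0.01,-0.24],[-0.022,-0.03,-0.004],1],[[-0.008,-0.01,-0.36],[-0.035,-0.048,-0.004],1],[[-0.008,-0.01,-0.47],[-0.045,-0.062,-0.004],1],[[-0.008,-0.01,-0.57],[-0.051,-0.07,-0.004],1],[[-0.008,-0.01,-0.62],[-0.055,-0.075,-0.004],1],[[-0.008,-0.01,-0.62],[-0.055,-0.075,-0.004],1],[[-0.008,-0.01,-0.62],[-0.055,-0.075,-0.004],1]]' | head -2; python3 -m handwheel '[[[0,0,0],[0,0,0],1],[[0,0,0],[0,0,0],1],[[0,0,0],[0,0,0],1]]';python3 -c "
from h import *
goal([554,31,58.6],1.495)"
```

```text
time: 6.28
position: [555.4, 33.0, 161.1]
time: 6.53
position: [556.8, 33.6, 162.8]
orientation: [0.126, 3.134, 0.002]
ft_force: [0.9, -0.3, -0.9]
opening: 41.8
finger_force: 40.7
turn [ 0.0017  0.0055 -0.0046] shift m [ 0.0031 -0.003   0.1042]
```

```bash
python3 -m handwheel '[[[0.002,0.005,-0.005],[0.001,-0.001,0.015],1],[[0.002,0.005,-0.005],[0.003,-0.003,0.04],1],[[0.002,0.005,-0.005],[0.003,-0.003,0.065],1],[[0.002,0.005,-0.005],[0.003,-0.003,0.085],1],[[0.002,0.005,-0.005],[0.003,-0.003,0.098],1],[[0.002,0.005,-0.005],[0.003,-0.003,0.103],1],[[0.002,0.005,-0.005],[0.003,-0.003,0.104],1],[[0.002,0.005,-0.005],[0.003,-0.003,0.104],1]]';python3 - <<'E'
from h import *
goal([554,31,58.6],1.495)
s=bot.grab_frame('scene')[:,:,::-1]
cv2.imwrite('pics/bed.png',cv2.resize(s[200:310,230:390],(800,550),interpolation=2))
E
```

```text
time: 7.2
position: [554.8, 30.6, 59.5]
orientation: [0.118, 3.138, -0.001]
ft_force: [0.2, -0.5, -0.1]
opening: 41.5
finger_force: 40.7
turn [-0.0004  0.0015  0.0003] shift m [0.0008 0.0003 0.0009]
```

View pics/bed.png

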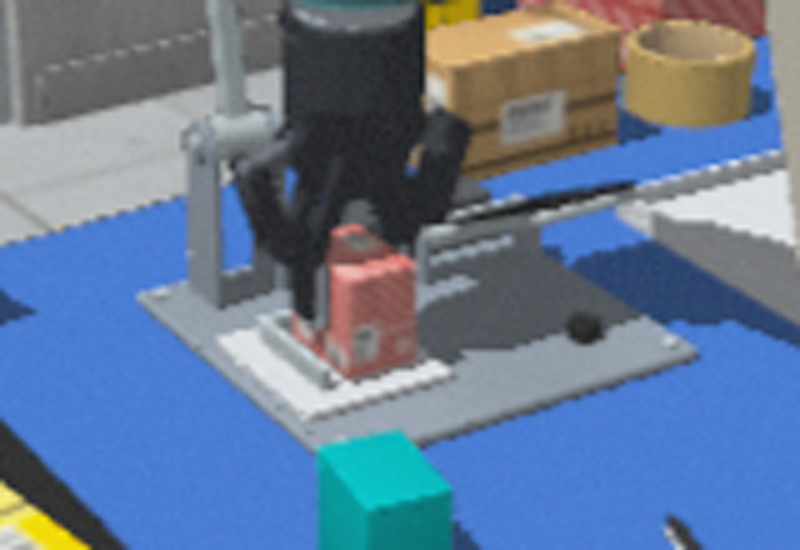

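The carton (crop (365,300)) hangs just inside the corner, clear of both fences. Next I lower it to the bed.

```bash
python3 -m handwheel '[[[0,0.001,0],[0,0,0.001],1],[[0,0.001,0],[0,0,0.002],1],[[0,0.001,0],[0,0,0.0025],1],[[0,0.001,0],[0,0,0.0025],1],[[0,0.001,0],[0,0,0.0025],1]]'; python3 -m handwheel '[[[0,0,0],[0,0,0.0005],1],[[0,0,0],[0,0,0.001],1],[[0,0,0],[0,0,0.001],1],[[0,0,0],[0,0,0.001],1]]'
```

```text
time: 7.67
position: [554.6, 30.4, 57.0]
orientation: [0.119, 3.139, -0.001]
ft_force: [0.2, 0.2, -1.1]
opening: 41.5
finger_force: 40.7
time: 8.0
position: [554.3, 30.4, 55.6]
orientation: [-0.119, -3.139, 0.001]
ft_force: [0.9, 0.8, -0.9]
opening: 41.9
finger_force: 40.7
```

```bash
python3 -m handwheel '[[[0,0,0],[0,0.002,0],1],[[0,0,0],[0,0.004,0],1],[[0,0,0],[0,0.006,0],1],[[0,0,0],[0,0.007,0],1],[[0,0,0],[0,0.007,0],1],[[0,0,0],[0,0.007,0],1]]' | egrep 'pos|ft'; python3 -m handwheel '[[[0,0,0],[-0.002,0,0],1],[[0,0,0],[-0.004,0,0],1],[[0,0,0],[-0.006,0,0],1],[[0,0,0],[-0.006,0,0],1],[[0,0,0],[-0.006,0,0],1]]'| egrep 'pos|ft'
```

```text
position: [555.0, 37.5, 55.7]
ft_force: [0.6, -0.2, -1.3]
position: [561.2, 36.8, 55.7]
ft_force: [0.7, 0.2, -0.9]
```

Now probing each fence in 1 mm steps.

```bash
f='pos|ft_f'
python3 -m handwheel '[[[0,0,0],[0,0.001,0],1],[[0,0,0],[0,0.001,0],1],[[0,0,0],[0,0.001,0],1]]'|egrep $f
python3 -m handwheel '[[[0,0,0],[0,0.001,0],1],[[0,0,0],[0,0.001,0],1],[[0,0,0],[0,0.001,0],1]]'|egrep $f
python3 -m handwheel '[[[0,0,0],[-0.001,0,0],1],[[0,0,0],[-0.001,0,0],1],[[0,0,0],[-0.001,0,0],1]]'|egrep $f
python3 -m handwheel '[[[0,0,0],[-0.001,0,0],1],[[0,0,0],[-0.001,0,0],1],[[0,0,0],[-0.001,0,0],1]]'|egrep $f
python3 -m handwheel '[[[0,0,0],[-0.001,0,0],1],[[0,0,0],[-0.001,0,0],1],[[0,0,0],[-0.001,0,0],1]]'|egrep $f
```

```text
position: [560.9, 38.0, 55.6]
ft_force: [0.3, 0.4, -1.9]
position: [561.1, 38.8, 55.7]
ft_force: [-0.3, -0.6, -1.8]
position: [561.9, 38.7, 55.6]
ft_force: [-0.5, -1.6, -1.3]
position: [562.0, 38.7, 55.6]
ft_force: [-4.2, -1.6, 3.3]
position: [562.1, 38.7, 55.6]
ft_force: [-6.9, -1.2, 6.4]
```

```bash
f='pos|ft_f|ori'
python3 -m handwheel '[[[0,0,0],[0,0.001,0],1],[[0,0,0],[0,0.001,0],1],[[0,0,0],[0,0.001,0],1]]'|egrep $f
python3 -m handwheel '[[[0,0,0],[0,0.001,0],1],[[0,0,0],[0,0.001,0],1],[[0,0,0],[0,0.001,0],1]]'|egrep $f
python3 -m handwheel '[[[0,0,0],[0,0.001,0],1],[[0,0,0],[0,0.001,0],1],[[0,0,0],[0,0.001,0],1]]'|egrep $f; python3 -c "
from h import *;print(bot.state()['ft_torque'])"
```

```text
position: [562.1, 38.8, 55.6]
orientation: [-0.12, -3.135, 0.005]
ft_force: [-6.4, -4.4, 5.8]
position: [562.1, 38.9, 55.7]
orientation: [-0.121, -3.135, 0.008]
ft_force: [-7.8, -5.4, 6.3]
position: [562.1, 39.0, 55.8]
orientation: [-0.121, -3.135, 0.012]
ft_force: [-7.9, -8.8, 6.3]
[-1.79074412  1.62121311 -0.03634726]
```

```bash
python3 -m handwheel '[[[0,0,0],[0.0005,-0.001,0],1],[[0,0,0],[0.0005,-0.001,0],1],[[0,0,0],[0.0005,-0.001,0],0.2],[[0,0,0],[0.0005,-0.001,0],-0.1],[[0,0,0],[0.0005,-0.001,0],-0.4],[[0,0,0],[0.0005,-0.001,0],-0.5],[[0,0,0],[0.0005,-0.001,0],-0.5],[[0,0,0],[0.0005,-0.001,0],-0.5]]'
python3 -m handwheel '[[[0,0,0],[0,0,-0.01],-0.5],[[0,0,0],[0,0,-0.03],-0.5],[[0,0,0],[0,0,-0.06],-0.5],[[0,0,0],[0,0,-0.095],-0.5],[[0,0,0],[0,0,-0.12],-0.5],[[0,0,0],[0,0,-0.13],-0.5],[[0,0,0],[0,0,-0.13],-0.5],[[0,0,0],[0,0,-0.13],-0.5]]'; python3 -c "
from h import *
goal([528.8,-92.4,150],1.495)"
```

```text
time: 11.58
position: [564.4, 41.0, 55.8]
orientation: [0.118, 3.138, 0.0]
ft_force: [0.3, 0.4, 0.6]
opening: 63.7
finger_force: 0.0
time: 12.25
position: [563.9, 40.8, 185.9]
orientation: [0.119, 3.138, -0.001]
ft_force: [-0.3, -0.1, 0.6]
opening: 64.0
finger_force: 0.0
turn [-0.0003  0.0011  0.0001] shift m [ 0.0249 -0.1355  0.0359]
```

```bash
python3 -m handwheel '[[[0,0,0],[0.004,-0.015,0],0],[[0,0,0],[0.01,-0.045,0],1],[[0,0,0],[0.018,-0.08,0],1],[[0,0,0],[0.023,-0.11,0.01],1],[[0,0,0],[0.026,-0.128,0.025],1],[[0,0,0],[0.026,-0.135,0.035],1],[[0,0,0],[0.026,-0.135,0.035],1],[[0,0,0],[0.026,-0.135,0.035],1]]';python3 - <<'E'
from h import *
goal([527.5,-93,110],1.495)
s=bot.grab_frame('scene')[:,:,::-1];t=bot.grab_frame('top')[:,:,::-1]
o=np.zeros((600,800,3),np.uint8);o[:330,:480]=cv2.resize(s[200:310,230:390],(480,330),interpolation=2)
o[:600,480:]=cv2.resize(t[180:300,290:354],(320,600),interpolation=2)
cv2.imwrite('pics/seated.png',o)
E
```

```text
time: 12.92
position: [526.0, -91.1, 148.6]
orientation: [-0.12, -3.135, -0.002]
ft_force: [-0.2, 0.3, -0.4]
opening: -0.4
finger_force: 0.0
turn [ 0.0013 -0.0043 -0.0004] shift m [-0.0018 -0.0018  0.0386]
```

View pics/seated.png

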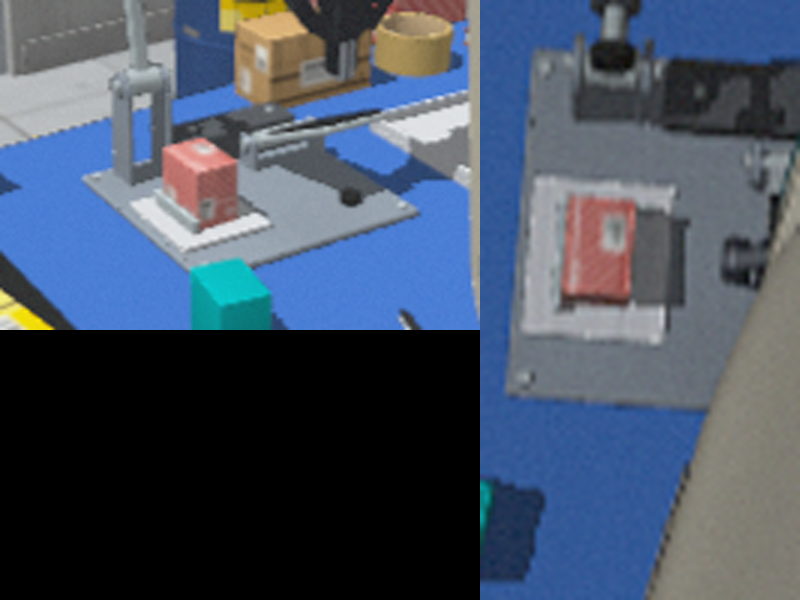

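The carton (top crop (600,248)) stands square in the corner, along both fences. Now the pedal.

```bash
f='time|pos|ft_f'; python3 -m handwheel '[[[0,0,0],[-0.002,-0.002,0.01],1],[[0,0,0],[-0.002,-0.002,0.025],1],[[0,0,0],[-0.002,-0.002,0.035],1],[[0,0,0],[-0.002,-0.002,0.043],1],[[0,0,0],[-0.002,-0.002,0.048],1],[[0,0,0],[-0.002,-0.002,0.053],1],[[0,0,0],[-0.002,-0.002,0.055],1],[[0,0,0],[-0.002,-0.002,0.055],1]]'|egrep $f
python3 -m handwheel '[[[0,0,0],[0,0,0.003],1],[[0,0,0],[0,0,0.007],1],[[0,0,0],[0,0,0.011],1],[[0,0,0],[0,0,0.015],1],[[0,0,0],[0,0,0.019],1],[[0,0,0],[0,0,0.022],1],[[0,0,0],[0,0,0.024],1],[[0,0,0],[0,0,0.024],1]]'|egrep $f
```

```text
time: 13.68
position: [529.4, -93.8, 95.7]
ft_force: [-2.0, 0.3, 5.4]
time: 14.35
position: [528.2, -94.1, 71.8]
ft_force: [-3.6, -0.1, 7.0]
```

```bash
f='time|pos|ft_f'; python3 -m handwheel '[[[0,0,0],[0,0,0.002],1],[[0,0,0],[0,0,0.004],1],[[0,0,0],[0,0,0.006],1],[[0,0,0],[0,0,0.007],1],[[0,0,0],[0,0,0.007],1]]'|egrep $f
python3 -m handwheel '[[[0,0,0],[0,0,0.001],1],[[0,0,0],[0,0,0.002],1],[[0,0,0],[0,0,0.002],1],[[0,0,0],[0,0,0.002],1]]'|egrep $f
python3 -m handwheel '[[[0,0,0],[0,0,0.001],1],[[0,0,0],[0,0,0.002],1],[[0,0,0],[0,0,0.002],1],[[0,0,0],[0,0,0.002],1]]'|egrep $f
```

```text
time: 14.77
position: [527.9, -94.1, 65.4]
ft_force: [-5.4, 0.3, 9.7]
time: 15.1
position: [527.8, -94.1, 63.8]
ft_force: [-6.8, -0.4, 12.8]
time: 15.43
position: [527.8, -94.1, 63.2]
ft_force: [-10.8, 1.6, 23.5]
```

```bash
f='time|pos|ft_f'; python3 -m handwheel '[[[0,0,0],[0,0,0.0005],1],[[0,0,0],[0,0,0.0005],1],[[0,0,0],[0,0,0.0005],1],[[0,0,0],[0,0,0.0005],1],[[0,0,0],[0,0,0.0005],1],[[0,0,0],[0,0,0.0005],1],[[0,0,0],[0,0,0.0005],1],[[0,0,0],[0,0,0.0005],1]]'|egrep $f
python3 - <<'E'
from h import *
s=bot.grab_frame('scene')[:,:,::-1]
cv2.imwrite('pics/down.png',cv2.resize(s[190:310,230:390],(800,600),interpolation=2))
E
```

```text
time: 16.1
position: [527.8, -94.1, 63.2]
ft_force: [-11.7, 1.5, 25.1]
```

View pics/down.png

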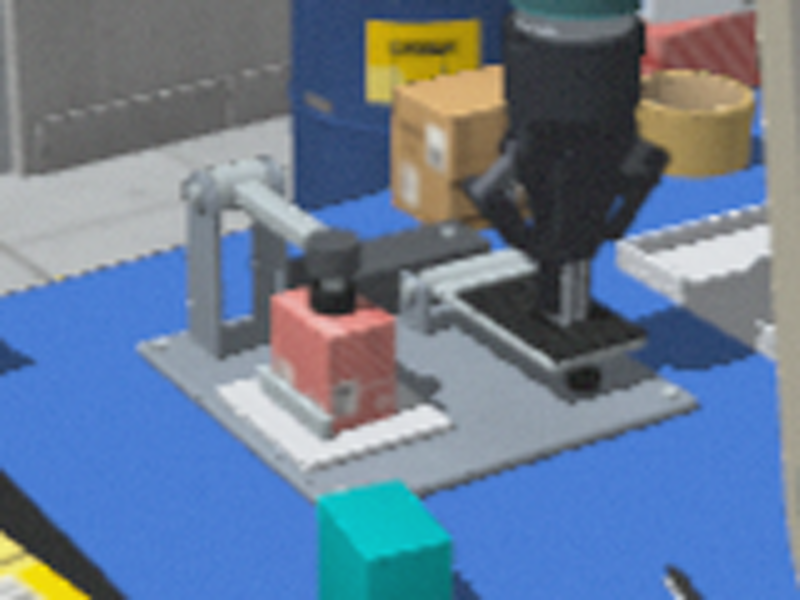

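The pedal (crop (560,330)) is level on its stop, and the stamp (335,285) rests on the middle of the carton top. I release slowly.

```bash
f='time|pos|ft_f'; python3 -m handwheel '[[[0,0,0],[0,0,-0.004],1],[[0,0,0],[0,0,-0.01],1],[[0,0,0],[0,0,-0.018],1],[[0,0,0],[0,0,-0.026],1],[[0,0,0],[0,0,-0.034],1],[[0,0,0],[0,0,-0.042],1],[[0,0,0],[0,0,-0.05],1],[[0,0,0],[0,0,-0.058],1]]'|egrep $f
python3 -m handwheel '[[[0,0,0],[0,0,-0.02],1],[[0,0,0],[0,0,-0.05],1],[[0,0,0],[0,0,-0.055],0],[[0,0,0],[0,0,-0.06],-0.4],[[0,0,0],[0,0,-0.06],-0.4],[[0,0,0],[0,0,-0.06],-0.4]]'|egrep $f; python3 -c "
from h import *
goal([563.5,40.5,185],1.495)"
```

```text
time: 16.82
position: [528.2, -93.8, 118.4]
ft_force: [0.0, 0.7, 0.3]
time: 17.32
position: [528.1, -93.7, 177.1]
ft_force: [-0.2, -0.4, -0.3]
turn [ 0.0001 -0.0027 -0.0001] shift m [-0.0251  0.1365 -0.0079]
```

```bash
python3 -c "
from h import *
a=cv2.imread('pics/scene0.png').astype(int);b=bot.grab_frame('scene')[:,:,::-1].astype(int)
print(abs(a-b)[182:235,262:292].mean(), abs(a-b)[235:255,262:285].mean())
d=b.astype(np.uint8);m=((d[:,:,2]>150)&(d[:,:,1]<140)&(d[:,:,0]<140)&(d[:,:,1]>60)).astype(np.uint8);m[:, :270]=0;m[:240]=0;m[300:]=0;m[:,325:]=0
print(cv2.boundingRect(m))"
python3 -m handwheel '[[[0,0,0],[-0.003,0.015,-0.008],-0.4],[[0,0,0],[-0.008,0.045,-0.008],-0.4],[[0,0,0],[-0.016,0.085,-0.008],-0.4],[[0,0,0],[-0.021,0.115,-0.008],-0.4],[[0,0,0],[-0.024,0.13,-0.008],-0.4],[[0,0,0],[-0.025,0.136,-0.008],-0.4],[[0,0,0],[-0.025,0.136,-0.008],-0.4],[[0,0,0],[-0.025,0.136,-0.008],-0.4]]'; python3 -c "
from h import *
goal([563.5,40.5,58],1.495)"
```

```text
5.40125786163522 6.303623188405797
(284, 246, 25, 29)
time: 18.03
position: [563.8, 39.3, 185.2]
orientation: [-0.119, -3.137, 0.002]
ft_force: [-0.1, -0.9, -0.3]
opening: 59.8
finger_force: 0.0
turn [-0.0011 -0.002   0.0002] shift m [1.000e-04 1.300e-03 1.272e-01]
```

The stamp arm is back up: the image patch matches the start picture. Now regrasping.

```bash
python3 -m handwheel '[[[0,0,0],[0,0.001,0.015],-0.4],[[0,0,0],[0,0.001,0.045],-0.4],[[0,0,0],[0,0.001,0.075],-0.4],[[0,0,0],[0,0.001,0.1],-0.4],[[0,0,0],[0,0.001,0.118],-0.4],[[0,0,0],[0,0.001,0.125],-0.4],[[0,0,0],[0,0.001,0.126],-0.4],[[0,0,0],[0,0.001,0.126],-0.4]]'
python3 -m handwheel '[[[0,0,0],[0,0,0],1],[[0,0,0],[0,0,0],1],[[0,0,0],[0,0,0],1],[[0,0,0],[0,0,0],1],[[0,0,0],[0,0,0],1],[[0,0,0],[0,0,0],1]]' 40
python3 -m handwheel '[[[0,0,0],[0,0,-0.005],1],[[0,0,0],[0,0,-0.02],1],[[0,0,0],[0,0,-0.045],1],[[0,0,0],[0,0,-0.075],1],[[0,0,0],[0,0,-0.105],1],[[0,0,0],[0,0,-0.12],1],[[0,0,0],[0,0,-0.125],1],[[0,0,0],[0,0,-0.125],1]]'; python3 -c "
from h import *
goal([525,-297,185],1.495);print(bot.state()['qpos'])"
```

```text
time: 18.7
position: [564.6, 39.8, 60.3]
orientation: [-0.121, -3.139, 0.001]
ft_force: [1.0, -1.1, -0.1]
opening: 59.5
finger_force: 0.0
time: 19.2
position: [566.2, 38.7, 62.3]
orientation: [0.121, 3.136, -0.008]
ft_force: [-0.6, -5.7, 1.7]
opening: 41.3
finger_force: 42.1
time: 19.87
position: [566.4, 40.9, 187.9]
orientation: [0.118, 3.134, 0.0]
ft_force: [0.2, 0.1, -1.0]
opening: 41.8
finger_force: 41.9
turn [0.0004 0.0054 0.0003] shift m [ 0.0158 -0.3401  0.0027]
[-4.17923189e-02  2.15415889e-01 -2.47393370e-01  1.10261390e+00
  2.46027132e-04  3.36919142e-02]
```

```bash
python3 -m handwheel '[[[0,0,0],[0,-0.01,0],1],[[0,0,0],[0.002,-0.03,0],1],[[0,0,0],[0.003,-0.06,0],1],[[0,0,0],[0.005,-0.1,0],1],[[0,0,0],[0.007,-0.14,0],1],[[0,0,0],[0.009,-0.175,0],1],[[0,0,0],[0.011,-0.21,0],1],[[0,0,0],[0.012,-0.235,0],1]]'|egrep pos
python3 -m handwheel '[[[0,0,0],[0.001,-0.025,0],1],[[0,0,0],[0.002,-0.05,0],1],[[0,0,0],[0.003,-0.075,0],1],[[0,0,0],[0.004,-0.092,0],1],[[0,0,0],[0.004,-0.102,0],1],[[0,0,0],[0.004,-0.105,0],1],[[0,0,0],[0.004,-0.105,0],1],[[0,0,0],[0.004,-0.105,0],1]]'; python3 -c "
from h import *
goal([525,-297,54],1.495)"
```

```text
position: [532.7, -195.4, 182.9]
time: 21.2
position: [522.5, -296.1, 184.4]
orientation: [-0.118, -3.138, -0.002]
ft_force: [-0.2, -0.0, -0.9]
opening: 41.6
finger_force: 41.8
turn [ 0.0012 -0.0014  0.0004] shift m [-0.0027 -0.0008  0.1304]
```

```bash
python3 -m handwheel '[[[0,0,0],[0,0,0.01],1],[[0,0,0],[0,0,0.035],1],[[0,0,0],[0,0,0.07],1],[[0,0,0],[0,0,0.095],1],[[0,0,0],[0,0,0.115],1],[[0,0,0],[0,0,0.125],1],[[0,0,0],[0,0,0.128],1],[[0,0,0],[0,0,0.128],1]]'|egrep 'pos|ft_f'
python3 -m handwheel '[[[0,0,0],[0,0,0.0015],1],[[0,0,0],[0,0,0.003],1],[[0,0,0],[0,0,0.003],1],[[0,0,0],[0,0,0.003],1]]'|egrep 'pos|ft_f'
python3 -m handwheel '[[[0,0,0],[0,0,0.0005],1],[[0,0,0],[0,0,0.001],1],[[0,0,0],[0,0,0.001],1]]'|egrep 'pos|ft_f'
```

```text
position: [522.7, -296.2, 56.6]
ft_force: [0.8, 0.6, -0.5]
position: [523.7, -297.7, 55.4]
ft_force: [-1.0, 0.5, -0.2]
position: [523.1, -297.2, 53.5]
ft_force: [0.2, 0.0, -1.3]
```

```bash
python3 -m handwheel '[[[0,0,0],[0,0,0.0005],1],[[0,0,0],[0,0,0.001],1],[[0,0,0],[0,0,0.001],1],[[0,0,0],[0,0,0.001],1]]'|egrep 'pos|ft_f'
python3 -m handwheel '[[[0,0,0],[0,0,0.0005],1],[[0,0,0],[0,0,0.001],1],[[0,0,0],[0,0,0.001],1],[[0,0,0],[0,0,0.001],1]]'|egrep 'pos|ft_f'
```

```text
position: [523.0, -297.1, 52.2]
ft_force: [-0.1, -0.2, -1.3]
position: [523.0, -297.2, 52.1]
ft_force: [-2.1, 1.0, 5.1]
```

Contact with the tray floor. Release and retreat.

```bash
python3 -m handwheel '[[[0,0,0],[0,0,-0.0005],0.2],[[0,0,0],[0,0,-0.0005],0],[[0,0,0],[0,0,-0.0005],-0.3],[[0,0,0],[0,0,-0.0005],-0.5],[[0,0,0],[0,0,-0.0005],-0.5],[[0,0,0],[0,0,-0.0005],-0.5]]'|egrep 'pos|ft_f|open'
python3 -m handwheel '[[[0,0,0],[0,0,-0.01],-0.5],[[0,0,0],[0,0,-0.03],-0.5],[[0,0,0],[0,0,-0.06],-0.5],[[0,0,0],[0,0,-0.1],-0.5],[[0,0,0],[0,0,-0.14],-0.5],[[0,0,0],[0,0,-0.17],-0.5],[[0,0,0],[0.03,-0.03,-0.18],-0.5],[[0,0,0],[0.06,-0.06,-0.18],-0.5]]'|egrep pos
python3 -m handwheel '[[[0,0,0],[0.02,-0.035,0],-0.5],[[0,0,0],[0.04,-0.07,0],-0.5],[[0,0,0],[0.06,-0.1,0],-0.5],[[0,0,0],[0.08,-0.13,0],-0.5],[[0,0,0],[0.09,-0.15,0],-0.5],[[0,0,0],[0.095,-0.155,0],-0.5],[[0,0,0],[0.095,-0.155,0],-0.5],[[0,0,0],[0.095,-0.155,0],-0.5]]'|egrep 'time|pos|ft_f'
python3 - <<'E'
from h import *
s=bot.grab_frame('scene')[:,:,::-1];t=bot.grab_frame('top')[:,:,::-1]
o=np.zeros((600,800,3),np.uint8);o[:300,:800]=cv2.resize(t[180:300,190:510],(800,300),interpolation=2)
o[300:,:640]=cv2.resize(s[170:350,150:534],(640,300),interpolation=2)
cv2.imwrite('pics/end.png',o)
E
```

```text
position: [523.1, -297.2, 51.7]
ft_force: [-0.3, -0.3, 0.1]
opening: 64.1
position: [463.5, -352.1, 237.6]
time: 24.95
position: [354.2, -497.5, 232.2]
ft_force: [-0.5, 0.1, 0.8]
```

View pics/end.png

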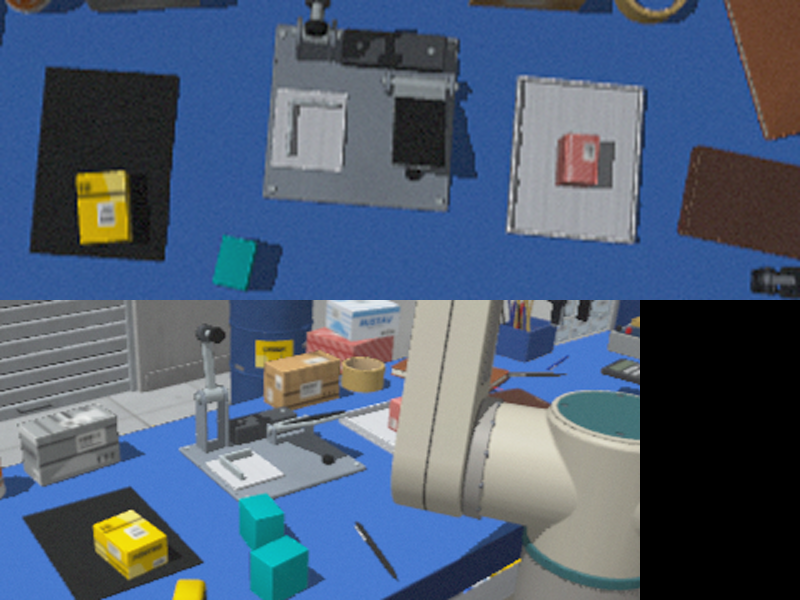

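The carton stands upright in the tray (crop (578,160)). The bystander hasn't moved (105,205), and the stamp arm and pedal are up.

```bash
python3 -c "
from plant import bot
print(bot.hand_in())"
```

```text
the job is handed in; nothing more can be done
None
```

The pink carton was stamped in the press corner and now stands upright in the tray. The pedal and stamp arm are back up, the yellow carton was left where it was, and I handed the job in at about 25 s.

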